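Re-rack the sockets in reverse order for reassembling the engine

ROBOT

A 7-joint arm with a two-finger parallel gripper is mounted at the origin on the work surface. World frame = base frame: x ahead of the robot, y to its left, z up, the work surface at z = 0. Lengths are in m, angles in rad, forces in N, time in s.
With the tool pointing down it reaches from about 0.4 to 0.875 m from the base axis. Payload 6.5 kg.
Tool frame: the origin (TCP) lies midway between the tips of the shut fingers; the grasp point (between the pads) lies 19 mm behind it (robot.hold_point_z is the distance from the TCP to the grasp point, in m); y points along the fingers, x is the direction in which the jaws open and shut, and the axes are right-handed (so a half turn about y gives the same grasp; the last joint's range is limited). The gripper opens to 88 mm and grips with 3 to 60 N. Pads are 18 mm wide; open, the fingers measure 123 mm over their backs; the gripper's body (75 mm by 187 mm) begins 45 mm behind the grasp point.
Start: joints at [-1.176, 0.536, -0.004, 1.538, 0.003, 1.067, -0.071], TCP at [0.289, 0.582, 0.239] pointing down, gripper open.
Joint ranges: [-2.7, 2.7], [-0.37, 2.16], [-1.27, 1.26], [0.24, 2.4], [-1.31, 4.45], [0.19, 1.91], [-2.76, 2.76]. Speed limits (rad/s): [2.39, 2.39, 3.14, 3.14, 3.14, 3.14, 3.14].

INTERFACE

Orientations are given as a rotation vector (axis times angle).
In Python, from station import robot gives the robot as it stands. Calls block until the motion is done:
- robot.reach(position, orientation): joint-space move of the TCP to a pose.
- robot.move_straight(position, feed=0.15, frame=None, force_limit=None): straight line of the TCP; frame=None keeps the orientation; feed is the mean speed in m/s. With force_limit (N) it stops when the force on the tool has changed by that much, and returns True; else False.
- robot.goto_joints(angles): joint-space move.
- robot.grip(opening, newtons=None): opening from 0.0 (shut) to 1.0 (fully open); newtons is the grip in N (None keeps the last); returns when the fingers have stopped.
- robot.pause(seconds).
- robot.inverse_kinematics(position, orientation): joint angles nearest the present ones, or None.
- robot.sense(): the state.
- robot.capture(name): name is "side" or "top"; returns a dict with "image" (384x512x3 uint8, red, green, blue), "K" (3x3 intrinsics, pixels), "k1" (the pictures are not rectified: a ray, as slopes to the right and down, at radius r is drawn at 1 + k1 r^2 times it, then the intrinsics apply), "extrinsics" (4x4, takes a point from camera to world coordinates). Camera axes: x right, y up, looking along -z (the intrinsics and any distortion apply to the point x, -y, -z); pixel columns grow to the right and rows downward; lengths in m; the calibration is good to about 2 mm. A picture is of the moment at which its call begins. There is no depth.
A pose or a line that the arm cannot do raises robot.Unreachable and nothing moves.
- robot.sign_off(): hands the job in, once; it reports no verdict.
The state is a dict: "time_s": time; "qpos": joint angles; "qvel": joint speeds; "joint_efforts": joint torques, N m; "tcp_pos": TCP position; "eef_rot": TCP orientation; "contact_force": force on the tool from outside, world axes, zero at the start; "ft_torque": the same for the moment, N m; "opening": opening from 0.0 (shut) to 1.0 (fully open).
Only numpy, scipy, OpenCV 4.12 (cv2) and the standard library are available. Lean on these libraries where they do the work, as an engineer would, in place of code of your own. Each camera call takes 0.05 s, during which the arm holds its last target. There are 200 camera calls.

TASK

The four sockets stand on the aluminium rail in the order in which they were used to strip the engine, the first one next to the rail's loop handle; for putting it back together they are needed in the reverse order. Move each socket to its own compartment of the dark grey tray so that the one nearest the rail's handle ends in the compartment farthest from the tray's handle, and so on along the row, until the one farthest from the rail's handle is in the compartment next to the tray's handle. Keep every socket upright without knocking any over, and leave all four standing flat on the compartment floors, let go and still.

Things in the scene. Friction and masses are not known exactly. Their poses are not given: they have to be found in the camera images.
- deep_slim: The tall slim chromed steel wrench socket: an upright cylinder 26 mm in diameter and 80 mm high, about 160 g, loose, with a small dark drive hole in its top. Origin at the centre of its underside, z up along its axis. It starts standing on seat_a.
- deep_wide: The tall thick chromed steel wrench socket: an upright cylinder 36 mm in diameter and 72 mm high, about 300 g, loose, with a small dark drive hole in its top. Origin at the centre of its underside, z up along its axis. It starts standing on seat_b.
- short_wide: The short thick chromed steel wrench socket: an upright cylinder 38 mm in diameter and 46 mm high, about 220 g, loose, with a small dark drive hole in its top. Origin at the centre of its underside, z up along its axis. It starts standing on seat_c.
- short_slim: The short slim chromed steel wrench socket: an upright cylinder 27 mm in diameter and 46 mm high, about 110 g, loose, with a small dark drive hole in its top. Origin at the centre of its underside, z up along its axis. It starts standing on seat_d.
- seat_a: Black rubber-faced round seat, 48 mm in diameter and 5 mm thick, fixed on top of the rail; deep_slim stands on it at the start. The four seats look alike and which one is where along the rail changes from start to start. Origin at the centre of its underside, 12 mm above the bench; its top is 17 mm above the bench.
- seat_b: Black rubber-faced round seat, 48 mm in diameter and 5 mm thick, fixed on top of the rail; deep_wide stands on it at the start. The four seats look alike and which one is where along the rail changes from start to start. Origin at the centre of its underside, 12 mm above the bench; its top is 17 mm above the bench.
- seat_c: Black rubber-faced round seat, 48 mm in diameter and 5 mm thick, fixed on top of the rail; short_wide stands on it at the start. The four seats look alike and which one is where along the rail changes from start to start. Origin at the centre of its underside, 12 mm above the bench; its top is 17 mm above the bench.
- seat_d: Black rubber-faced round seat, 48 mm in diameter and 5 mm thick, fixed on top of the rail; short_slim stands on it at the start. The four seats look alike and which one is where along the rail changes from start to start. Origin at the centre of its underside, 12 mm above the bench; its top is 17 mm above the bench.
- rail: The rail the sockets stand on now: a fixed aluminium bar 244 mm long, 56 mm wide, 12 mm high, lying on the bench at any yaw, a flat steel loop handle at one end only. Origin: centre of its underside; +y along the bar to the handle (which ends at 152 mm), x across, z up. The four seats are at y = +90, +30, -30 and -90 mm.
- tray: The tray the sockets go to: fixed, dark grey, 244 x 68 mm, 10 mm high, at any yaw, a flat steel loop handle at one end only. Three rim-high dividers make four compartments in a row, about 56 (along) x 60 mm inside; walls 4 mm, inner floor 4 mm above the bench. Origin: centre of its underside; +y along it to the handle (ends at 152 mm), x across, z up. Compartment centres y = +90, +30, -30, -90 mm.

How it is judged:
By the outcome, as a careful person would: the job done as asked, in the order asked, and still so for the second after the job is handed in, with the robot touching nothing.
It also fails if it takes over 120 s, if anything falls off the work surface, if the arm or the gripper's body presses on something with over 40 N, if the wrist force passes 120 N, or if a joint passes its speed limit or range.

## Working session

There is one attempt and no reset: what is moved stays moved. The work goes in short steps, each a Python script; the robot and the scene stay as the last script left them, time stands still between calls to the robot, and variables do not carry over. Pictures are saved under pics/ and viewed, about 12 in all and at most 16, crops included, and the job is handed in when it is done.

```bash
mkdir -p pics; ls; python3 - <<'E'
from station import robot
import cv2,numpy as np
for n in("top","side"):
    c=robot.capture(n); cv2.imwrite(f"pics/{n}0.png",c["image"][:,:,::-1]); np.savez(f"{n}0.npz",**c)
    print(n,c["K"].tolist(),c["k1"],np.round(c["extrinsics"],3).tolist())
s=robot.sense();print(s)
E
```

```text
pics
top [[446.96203605529394, 0.0, 257.47162084527747], [0.0, 446.96203605529394, 194.37792578769097], [0.0, 0.0, 1.0]] 0.00016230814393706532 [[0.005, 0.997, -0.075, 0.472], [-1.0, 0.005, 0.003, -0.016], [0.004, 0.075, 0.997, 1.12], [0.0, 0.0, 0.0, 1.0]]
side [[378.3334464175803, 0.0, 257.58011023769114], [0.0, 378.3334464175803, 189.1791883802083], [0.0, 0.0, 1.0]] -0.11926650158224442 [[-0.925, 0.204, -0.319, 0.298], [-0.378, -0.543, 0.75, 0.536], [-0.02, 0.814, 0.58, 0.471], [0.0, 0.0, 0.0, 1.0]]
{'time_s': 0.1, 'qpos': array([-1.17623748,  0.53709948, -0.00442962,  1.53872277,  0.00258245,
        1.06731006, -0.07119955]), 'qvel': array([ 1.23149300e-03, -1.04319271e-03,  5.20720955e-04, -2.66260313e-03,
       -1.93227776e-03, -7.82069390e-05, -6.37843248e-04]), 'joint_efforts': array([ 2.93338933e-03, -5.72085035e+01,  9.94241126e-01, -2.52233112e+01,
       -5.60983073e-02,  1.34901868e-02,  2.99505564e-05]), 'tcp_pos': array([0.28878123, 0.58173027, 0.23794099]), 'eef_rot': array([-1.39352009, -0.86260509,  0.86464795]), 'contact_force': array([0.14824583, 0.02499217, 0.41994788]), 'ft_torque': array([ 0.02842805,  0.00617239, -0.02909482]), 'opening': 1.0008043958503798}
```

View pics/top0.png

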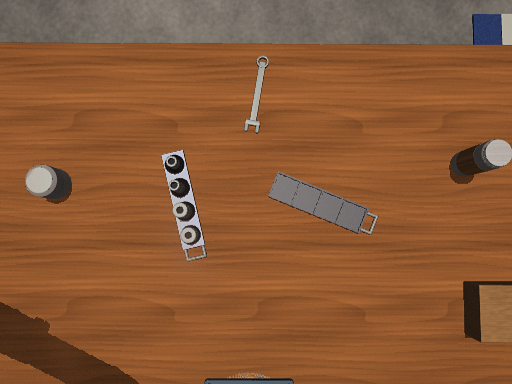

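View pics/side0.png

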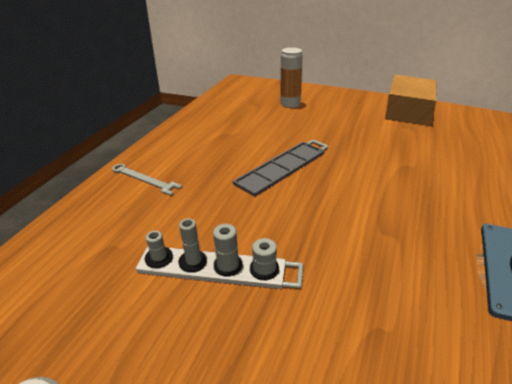

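```bash
python3 - <<'E'
from station import robot
from scipy.spatial.transform import Rotation as R
s=robot.sense();print(np.round(R.from_rotvec(s["eef_rot"]).as_matrix(),3)) if 0 else print(R.from_rotvec(s["eef_rot"]).as_matrix().round(3), robot.hold_point_z)
E
```

```text
[[ 0.445 -0.001 -0.896]
 [ 0.896 -0.001  0.445]
 [-0.002 -1.    -0.   ]] 0.0187
```

The pictures show four sockets on the rail: top px (190,235), (184,211), (179,187), (174,163) going away from the rail handle at (195,253). The side view gives the order from the handle as short_wide, deep_wide, deep_slim, short_slim. The tray is at (322,204) with its handle at (369,222). Next I'll take enlarged crops for measuring.

```bash
cat >h.py <<'E'
import numpy as np,cv2
from scipy.spatial.transform import Rotation as R
def ray(c,uv):
    K=c["K"];d=(np.array(uv,float)-K[[0,1],2])/K[0,0];k=float(c["k1"]);s=d.copy()
    for _ in range(20): s=d/(1+k*(s@s))
    E=c["extrinsics"];v=E[:3,:3]@np.array([s[0],-s[1],-1.]);return E[:3,3],v/np.linalg.norm(v)
def onz(c,uv,z):
    o,v=ray(c,uv);return o+v*(z-o[2])/v[2]
def tri(c1,p1,c2,p2):
    o1,v1=ray(c1,p1);o2,v2=ray(c2,p2)
    t=np.linalg.lstsq(np.c_[v1,-v2],o2-o1,rcond=None)[0];a=o1+t[0]*v1;b=o2+t[1]*v2
    return (a+b)/2,np.linalg.norm(a-b)
def proj(c,p):
    E=c["extrinsics"];q=E[:3,:3].T@(np.array(p)-E[:3,3]);s=np.array([q[0],-q[1]])/-q[2]
    s=s*(1+float(c["k1"])*(s@s));return s*c["K"][0,0]+c["K"][[0,1],2]
E
python3 - <<'E'
import numpy as np,cv2
t=np.load("top0.npz")["image"][:,:,::-1];s=np.load("side0.npz")["image"][:,:,::-1]
def f(im,x0,y0,w,h,k):
    o=cv2.resize(im[y0:y0+h,x0:x0+w],None,fx=k,fy=k,interpolation=cv2.INTER_CUBIC)
    for i in range(0,w,10): cv2.line(o,(i*k,0),(i*k,8 if i%50 else 16),(0,255,255),1)
    for i in range(0,h,10): cv2.line(o,(0,i*k),(8 if i%50 else 16,i*k),(0,255,255),1)
    return o
a=f(t,150,145,60,120,5);b=f(t,260,160,125,80,4)
o=np.zeros((600,800,3),np.uint8);o[:600,:300]=a;o[:320,300:800]=b
cv2.imwrite("pics/topcrop.png",o)
a=f(s,130,210,180,80,4);b=f(s,225,130,110,70,4)
o=np.zeros((600,800,3),np.uint8);o[:320,:720]=a;o[320:600,:440]=b
cv2.imwrite("pics/sidecrop.png",o)
E
```

```text
(no output)
```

View pics/topcrop.png

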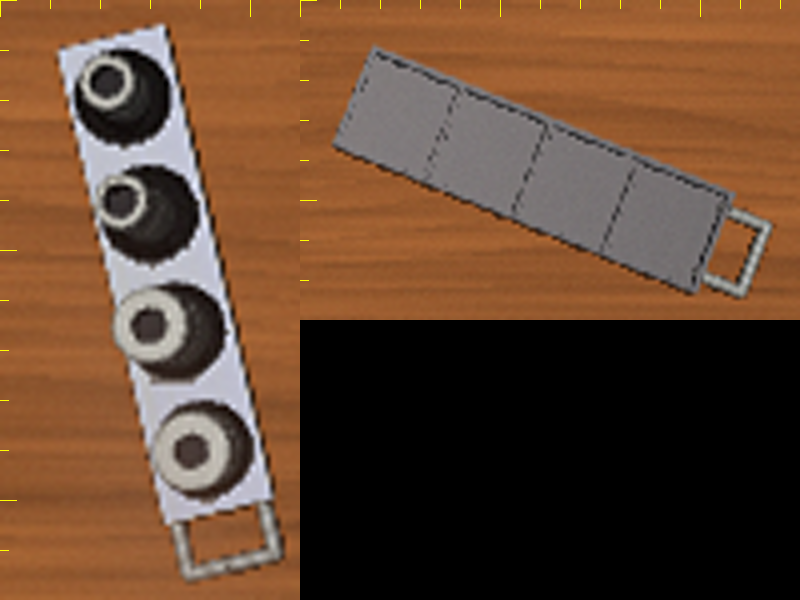

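View pics/sidecrop.png

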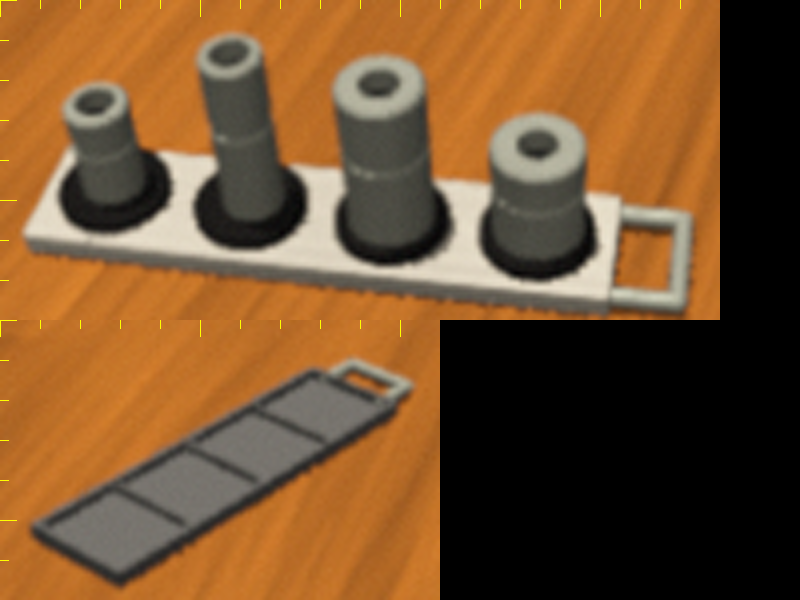

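The crops agree on the order, and every corner and top rim is readable. Next I'll triangulate them and fit the outlines.

```bash
cat >m.py <<'E'
from h import *
T=dict(np.load("top0.npz"));S=dict(np.load("side0.npz"))
u=lambda p,x0,y0,k:((np.array(p)+.5)/k-.5+[x0,y0])
tt=[(191,451),(150,326),(123,201),(107,83)];ss=[(538,147),(379,87),(230,56),(96,104)]
names=["short_wide","deep_wide","deep_slim","short_slim"]
top={}
for n,a,b in zip(names,tt,ss):
    p,e=tri(T,u(a,150,145,5),S,u(b,130,210,4));top[n]=p;print(n,p.round(4),round(e,4))
rt=[(59,50),(164,25),(272,497),(166,523)];rs=[(24,238),(65,150),(620,196),(610,300)]
# correspond: side near-left etc. checked by residual
for a in rt:
    print("rail",[(np.round(tri(T,u(a,150,145,5),S,u(b,130,210,4))[0],4).tolist(),round(tri(T,u(a,150,145,5),S,u(b,130,210,4))[1],4)) for b in rs if tri(T,u(a,150,145,5),S,u(b,130,210,4))[1]<.012])
yt=[(75,48),(433,193),(395,293),(33,147)];ys=[(313,50),(32,208),(120,255),(398,84)]
for a in yt:
    print("tray",[(np.round(tri(T,u(a,260,160,4),S,u(b,225,130,4))[0],4).tolist(),round(tri(T,u(a,260,160,4),S,u(b,225,130,4))[1],4)) for b in ys if tri(T,u(a,260,160,4),S,u(b,225,130,4))[1]<.012])
def frame(P,hp):
    P=np.array(P);c=P.mean(0);d=P[np.argsort((P-hp)@(P-hp).T.diagonal()*0 if 0 else np.linalg.norm(P-hp,axis=1))]
    ax=d[:2].mean(0)-d[2:].mean(0);return c,ax/np.linalg.norm(ax),np.linalg.norm(ax)
print("frames: centre, axis, length")
def outline(c,x0,y0,w,h,cond,z):
    im=c["image"].astype(int)[y0:y0+h,x0:x0+w];m=cond(im).astype(np.uint8)
    m=cv2.morphologyEx(m,cv2.MORPH_CLOSE,np.ones((5,5)));m=cv2.morphologyEx(m,cv2.MORPH_OPEN,np.ones((9,9)))
    k=max(cv2.findContours(m,0,2)[0],key=cv2.contourArea);b=cv2.boxPoints(cv2.minAreaRect(k))+[x0,y0]
    return [onz(c,p,z)[:2] for p in b]
grey=lambda im:(im.max(2)-im.min(2)<35)
F={}
F["rail"]=frame([onz(T,u(a,150,145,5),.012)[:2] for a in rt],onz(T,(195,256),0)[:2])
F["tray"]=frame([onz(T,u(a,260,160,4),.010)[:2] for a in yt],onz(T,(372,222),0)[:2])
F["tray_mask"]=frame(outline(T,260,160,125,80,grey,.01),onz(T,(372,222),0)[:2])
F["tray_side"]=frame([onz(S,u(a,225,130,4),.010)[:2] for a in ys],onz(T,(372,222),0)[:2])
F["rail_side"]=frame([onz(S,u(a,130,210,4),.012)[:2] for a in rs],onz(T,(195,256),0)[:2])
if __name__=="__main__":
    for k,v in F.items(): print(k,v[0].round(4),v[1].round(4),v[2].round(4))
    for n,y in zip(names,(.09,.03,-.03,-.09)):print(n,"seat",(F["rail"][0]+y*F["rail"][1]).round(4),"goal",(F["tray"][0]-y*F["tray"][1]).round(4),"top@z known",)
E
python3 m.py
```

```text
short_wide [0.4558 0.1441 0.0621] 0.0002
deep_wide [0.5138 0.1602 0.0878] 0.0006
deep_slim [0.571  0.1724 0.0953] 0.0006
short_slim [0.6304 0.187  0.0629] 0.0003
rail [([0.6551, 0.2218, 0.0088], np.float64(0.0003))]
rail [([0.6694, 0.1703, 0.008], np.float64(0.003))]
rail [([0.4326, 0.1114, 0.0122], np.float64(0.0)), ([0.4318, 0.1184, -0.0456], np.float64(0.0028))]
rail [([0.4203, 0.1553, 0.0592], np.float64(0.0032)), ([0.4191, 0.1636, 0.0097], np.float64(0.0009))]
tray [([0.6144, -0.0717, 0.0067], np.float64(0.0013))]
tray [([0.5233, -0.2954, 0.0079], np.float64(0.0013))]
tray [([0.4613, -0.2707, 0.0086], np.float64(0.0008))]
tray [([0.5517, -0.0456, 0.0089], np.float64(0.0009))]
frames: centre, axis, length
rail [0.5435 0.1661] [-0.9713 -0.2377] 0.2418
tray [ 0.5375 -0.1706] [-0.3717 -0.9284] 0.2409
tray_mask [ 0.537  -0.1734] [-0.3756 -0.9268] 0.2501
tray_side [ 0.5366 -0.1679] [-0.3763 -0.9265] 0.2421
rail_side [0.5428 0.1686] [-0.9682 -0.2502] 0.2426
short_wide seat [0.4561 0.1447] goal [ 0.571  -0.0871] top@z known
deep_wide seat [0.5143 0.159 ] goal [ 0.5487 -0.1428] top@z known
deep_slim seat [0.5726 0.1733] goal [ 0.5264 -0.1985] top@z known
short_slim seat [0.6309 0.1875] goal [ 0.5041 -0.2542] top@z known
```

Heights agree with the text to within 2 mm (tops 0.062/0.088/0.095/0.063, expected 0.063/0.089/0.097/0.063). The rail and tray frames agree across both views to within 3 mm. First I'll check IK for every pick and place, then move deep_wide.

```bash
cat >act.py <<'E'
import sys,io,contextlib
with contextlib.redirect_stdout(io.StringIO()): from m import *
from station import robot
H=dict(short_wide=(.046,.033),deep_wide=(.072,.042),deep_slim=(.080,.042),short_slim=(.046,.033))
C=(F["tray"][0]+F["tray_side"][0])/2; A=F["tray"][1]+F["tray_side"][1]; A/=np.linalg.norm(A)
goal={n:C-y*A for n,y in zip(names,(.09,.03,-.03,-.09))}
rax=F["rail"][1]+F["rail_side"][1]; rax/=np.linalg.norm(rax)
def ori(ax,sg):
    x=np.array([-ax[1],ax[0],0])*sg;y=np.array([0,0,-1.]);return R.from_matrix(np.c_[x,y,np.cross(x,y)]).as_rotvec()
def pick_sign():
    for sr in(1,-1):
        for st in(1,-1):
            q=[[robot.inverse_kinematics([*p[:2],z],ori(a,s)) for z in(.03,.2)] for D,a,s in((top,rax,sr),(goal,A,st)) for p in D.values()]
            bad=sum(x is None for r in q for x in r)
            print(sr,st,bad,[None if r[0] is None else [round(float(r[0][0]),2),round(float(r[0][6]),2)] for r in q])
HI=.20
def move(n,sr,st):
    h,g=H[n];o1,o2=ori(rax,sr),ori(A,st);dz=g-robot.hold_point_z
    p=top[n][:2];q=goal[n];f0=lambda:robot.sense()
    robot.grip(1.0,25)
    robot.reach([*p,HI],o1)
    if robot.move_straight([*p,.017+dz],feed=.12,force_limit=12): print("TOUCH on descent",f0()["tcp_pos"]);return
    robot.grip(0,25);print("grip width mm",round(f0()["opening"]*88,1))
    robot.move_straight([*p,HI],feed=.12)
    robot.reach([*q,HI],o2)
    print("held mm",round(f0()["opening"]*88,1))
    robot.move_straight([*q,.004+dz+.018],feed=.12)
    t=robot.move_straight([*q,.004+dz-.005],feed=.025,force_limit=5)
    print("contact",t,"base z",round(f0()["tcp_pos"][2]-dz,4))
    robot.grip(min(1,(f0()["opening"]*88+30)/88));robot.pause(.2)
    robot.move_straight([*q,HI],feed=.12);print(n,"t",round(f0()["time_s"],1))
E
python3 -c "
from act import *
pick_sign()
for n in names: print(n,goal[n].round(4))
"
```

```text
1 1 0 [[-0.7, -1.26], [-0.71, -1.24], [-0.7, -1.24], [-0.69, -1.25], [-0.25, 0.13], [-0.11, 0.18], [0.01, 0.27], [0.05, 0.48]]
1 -1 0 [[-0.7, -1.26], [-0.71, -1.24], [-0.7, -1.24], [-0.69, -1.25], [0.22, 2.64], [0.91, 2.11], [-0.44, -2.28], [-0.33, -2.18]]
-1 1 0 [[-0.36, 1.36], [-0.34, 1.37], [-0.33, 1.39], [-0.31, 1.41], [-0.25, 0.13], [-0.11, 0.18], [0.01, 0.27], [0.05, 0.48]]
-1 -1 0 [[-0.36, 1.36], [-0.34, 1.37], [-0.33, 1.39], [-0.31, 1.41], [0.22, 2.64], [0.91, 2.11], [-0.44, -2.28], [-0.33, -2.18]]
short_wide [ 0.5707 -0.0858]
deep_wide [ 0.5483 -0.1414]
deep_slim [ 0.5258 -0.1971]
short_slim [ 0.5034 -0.2527]
```

```bash
python3 - <<'E'
from act import *
move("deep_wide",-1,1)
for n in("top","side"):
    c=robot.capture(n);np.savez(n+"1.npz",**c)
    cv2.imwrite(f"pics/{n}1.png",c["image"][:,:,::-1])
print(abs(c["extrinsics"]-S["extrinsics"]).max())
a,b=[cv2.imread(f"pics/{n}1.png") for n in("top","side")]
o=np.vstack([a[130:270,150:400],cv2.resize(b[100:320,100:400],(250,183))]);cv2.imwrite("pics/c1.png",cv2.resize(o,None,fx=1.8,fy=1.8))
E
```

```text
grip width mm 35.4
held mm 35.4
contact True base z 0.0039
deep_wide t 11.7
0.0
```

View pics/c1.png

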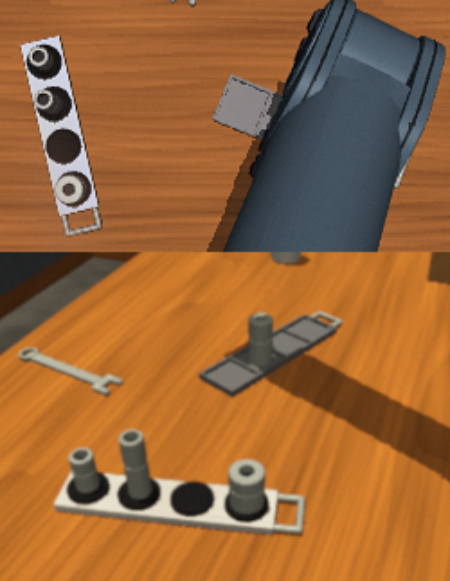

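The crop shows deep_wide upright in the second compartment from the far end (crop about (260,345)) and the other three undisturbed. The contact height was 3.9 mm, which matches the tray floor. On to the rest.

```bash
python3 - <<'E'
from act import *
for n in("deep_slim","short_wide","short_slim"): move(n,-1,1)
robot.reach([.45,.35,.3],ori(rax,-1))
for n in("top","side"):
    c=robot.capture(n);np.savez(n+"2.npz",**c)
    cv2.imwrite(f"pics/{n}2.png",c["image"][:,:,::-1])
a,b=[cv2.imread(f"pics/{n}2.png") for n in("top","side")]
o=np.vstack([cv2.resize(a[155:245,255:390],(600,400)),cv2.resize(b[100:205,215:350],None,fx=4.444,fy=4.444)[:460]])
cv2.imwrite("pics/c2.png",cv2.resize(o,None,fx=.69,fy=.69))
E
```

```text
grip width mm 25.2
held mm 25.3
contact True base z 0.0039
deep_slim t 23.4
grip width mm 37.4
held mm 37.3
contact True base z 0.0039
short_wide t 35.3
grip width mm 26.2
held mm 26.0
contact True base z 0.0038
short_slim t 47.5
```

View pics/c2.png

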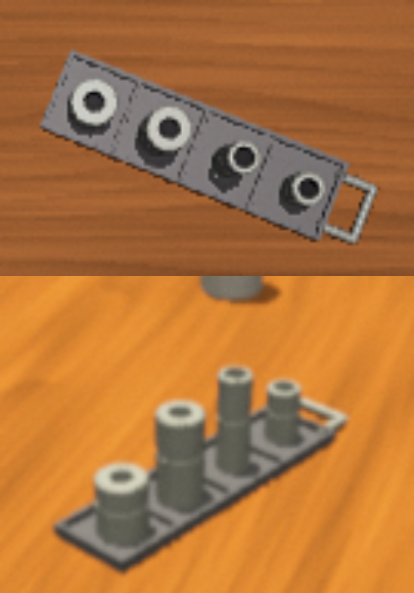

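The picture shows all four sockets upright, each inside its own compartment, running short_wide, deep_wide, deep_slim, short_slim up to the tray handle at (350,210). The arm is clear, so I'm handing in.

```bash
python3 -c "
from station import robot
robot.pause(.5);print(robot.sense()['time_s'],robot.sense()['contact_force'].round(2));robot.sign_off()"
```

```text
50.3167 [ 0.43  0.07 -0.38]
the job is handed in; nothing more can be done
```

I moved all four sockets to the tray in reverse order and handed the job in at 50.3 s. Starting at the compartment farthest from the tray's handle, they stand short_wide, deep_wide, deep_slim, short_slim, with short_slim next to the handle.

**Last checks:** the final top and side pictures show all four upright, each inside its own compartment, with the arm clear. Each one touched down at 3.8–3.9 mm, which matches the 4 mm tray floor. The held widths were within 1 mm of the stated diameters.

**Disagreements:** the two cameras differed by 2–3 mm on the rail and tray centres. I averaged them for the tray position and for both alignment angles. The single mask-based tray outline came out about 6 mm too long because it caught part of the handle, so I didn't use it. No check failed.

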